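Free the dish carrier from the shaker and hold it up level for the wipe-down

ROBOT

A 6-joint arm with a two-finger parallel gripper is mounted at the origin on a cart in front of the work surface, level with it; the furniture and walls round the work are solid. World frame = base frame: x ahead of the robot, y to its left, z up, the work surface at z = 0. Lengths are in m, angles in degrees, forces in N, time in s.
With the tool pointing down it reaches from about 0.375 to 0.9 m from the base axis. Payload 3.1 kg.
Tool frame: the origin (TCP) lies on the centre line of the jaws, within the pads' length; the fingertips stand 17 mm ahead of it and the grasp point (between the pads) lies 2 mm behind it; z points along the fingers, y is the line along which they close (so a half turn about z gives the same grasp; the last joint's range is limited). The gripper opens to 87 mm and grips with 3 to 60 N. Pads are 19 mm wide; open, the fingers measure 117 mm over their backs; the gripper's body (75 mm by 190 mm) begins 51 mm behind the grasp point.
Start: joints at [-86.66, 30.224, 82.088, -0, 67.689, -10.227], TCP at [0.147, -0.608, 0.206] pointing down, gripper open.
Joint ranges: [-176.69, 176.69], [-43.24, 126.21], [12.49, 139.97], [-82, 262], [0, 151.66], [-163.58, 163.58]. Speed limits (degrees/s): [159.86, 159.86, 180, 180, 180, 180].

INTERFACE

Orientations are given as a 3x3 rotation matrix whose columns are the frame's x, y, z axes.
In Python, from rig import bot, imaging, finder gives the robot as it stands. The module is installed in compiled form; this text tells all that it offers.
- The arm moves only by the tool play_rows, never from a script. Its argument "motion" is a list that holds one entry, the list of rows, each a list of 6 numbers: the shift along the tool's x, y, z in normalised numbers (1 is 0.3 m), then the turn, a rotation vector about the tool's x, y, z in fractions of the full range, 1 being 90 degrees. In form: [[[dx, dy, dz, wx, wy, wz], ...]]. A call has 1 to 8 rows; each row is the pose to reach, as a shift and turn from the pose commanded when the call began, along the tool's axes at that moment; what a row does not reach only later rows make up. A row lasts 1/12 s, in which the tool goes at most 41.7 mm and 7.16 degrees, less where a joint would pass 70% of its speed; a pose out of reach is approached as far as the arm can. A call with a gripper value outside its range is refused whole. "fingers" is the finger opening in m, from 0 to 0.087, set as the call begins (left out, the last holds). The fingers move at their own pace and stop on an object; the grip force is fixed at half the most. Time passes only in rows, so rows that repeat a pose let the fingers close. It gives the time, the measured TCP pose, the force, the opening and the grip force at its end, in the units of the state.
- bot.read_state(): the state, without advancing time (a new reading comes with each control period).
- imaging.capture(name): name is "scene" or "top" or "wrist"; returns a dict with "frame" (480x640x3 uint8, red, green, blue), "camera_matrix" (3x3 intrinsics, pixels), "k1" (the pictures are not rectified: a ray, as slopes to the right and down, at radius r is drawn at 1 + k1 r^2 times it, then the intrinsics apply), "R" (3x3) and "t" (3): a world point X has camera coordinates R X + t. Camera axes: x right, y down, z forward; pixel columns grow to the right and rows downward; lengths in m; the calibration is good to about 2 mm. A picture is of the moment at which its call begins. There is no depth.
- bot.hand_in(): hands the job in; it is judged then, once.
Trained networks look in the newest picture that a camera, given by its name, has taken for a name from the list of things; names that differ only in an ending like _2 or _b are one class to them, and where a whole thing is asked for, a point or a joint stands for the part that bears it (a point fixed in the world has none). Each returns a list of dicts, best first, with "confidence" (0 to 1); they miss things now and then, are a little off and sometimes report something else, mostly with a low value. They report only what shows in the picture. A call takes as long as a camera call.
- finder.recognise(camera, name): "at" ([x, y, z] in m, in world coordinates, good to about 4 mm: the middle of the surface that is visible of it).
- finder.outline_of(camera, name): "pixels" (480x640 bool, what is visible of it).
The state is a dict: "time_s": time; "joint_positions": joint angles; "qvel": joint speeds; "tau": joint torques, N m; "position": TCP position; "tcp_rot": TCP orientation; "force": force on the tool from outside, world axes, zero at the start; "moment": the same for the moment, N m; "opening": opening from 0.0 (shut) to 1.0 (fully open); "grasp_force": force on a finger pad.
Only numpy, scipy, OpenCV 4.12 (cv2) and the standard library are available. Lean on these libraries where they do the work, as an engineer would, in place of code of your own. Each camera call takes 0.05 s, during which the arm holds its last target. There are 200 camera calls.

TASK

The platform of the bench-top shaker is to be wiped down, so the carrier with the culture dishes that is locked on it must be held out of the way: turn both hold-down latches fully aside, then take the carrier gently by its handle and lift it straight up, about ten centimetres. Keep it level all the way, so that the dishes stay in their recesses, do not touch the dishes or force the carrier, and leave everything else on the worktop where it is. Finish while still holding the carrier up there, level and steady above its place.

Things in the scene. Friction and masses are not known exactly. Their poses are not given: they have to be found in the camera images.
- shaker: Bench-top shaker, switched off and fixed: white housing 270 mm wide (y), 215 mm deep, on top a plain grey platform 262 x 195 mm, upper face 100 mm above the worktop. Origin: centre of its underside; z up; y along its width, through both latches; x from front (knob, dark display) to back. Four black corner stops, 9 mm above the platform, hold the carrier with 1.5 mm play.
- seat (a point): Point on the shaker's platform, at its centre and on its upper face (100 mm above the shaker's origin), axes as the shaker's. The carrier's origin lies here while it is seated.
- latch_l (a joint): Hold-down latch at the shaker's left (+y) end: steel arm 16 mm wide, reaching 42 mm from a vertical pivot, with an upright black thumb fin on the pivot. Angle in rad: 0 = arm over the edge of the carrier's plate, which cannot lift; grows anticlockwise seen from above to its stop at 1.40, fully aside (clear from about 1.0). Stays where it is left; turns with about 0.05 N m.
- latch_r (a joint): The same latch at the shaker's right end (its -y side), the left one turned half round; also 0 over the plate, turning anticlockwise seen from above to its stop at 1.40.
- latch_l_grip (a point): On the left latch's pivot axis in its thumb fin (10 mm thick, 30 mm long along the arm, from 116.5 to 146.5 mm above the worktop), 134.5 mm above the worktop and 104 mm from the shaker's centre along its +y. Axes turn with the latch: x across the fin's thickness, y along the fin; the arm points along -y.
- latch_r_grip (a point): The same point in the right latch's fin, 104 mm from the shaker's centre along its -y; x across the fin's thickness, the arm points along -y.
- carrier: Grey plastic dish carrier, about 0.25 kg: plate 150 (x) x 148 (y) x 10 mm with four round recesses (65 mm across, 6 mm deep, centres at x +-37.5, y +-35.5 mm) and a handle over its middle; seated between the corner stops on the shaker. Origin: centre of its underside; z up, axes along the shaker's. It holds three dishes; the spare carrier is empty.
- handle (a point): Middle of the carrier's handle, 62 mm above the carrier's origin: a level bar along the carrier's y, grip part 86 mm long, 12 mm thick (x), 14 mm high, on posts 55 mm either side. A thin-walled moulding: more than about 50 N of grip (from each finger) damages it; 20 to 30 N is ample.
- spare_carrier: The empty spare carrier, same shape, loose on the worktop to the right: leave it alone.
- bench_pipette: Pipette, 266 mm long, lying loose in front of the shaker: leave it alone.
- vial_1: Small capped vial, 25 mm across, 46 mm high, loose on the worktop right of the shaker: leave it alone.
- vial_2: Small capped vial, 25 mm across, 46 mm high, loose on the worktop left of the shaker: leave it alone.
- dish_0: Covered culture dish, 60 mm across, 15 mm high, lying loose in the carrier's recess at carrier x, y = +37.5, +35.5 mm (its floor 4 mm above the carrier's origin); it stands 9 mm proud of the plate. Origin: centre of its underside. Not to be touched by the robot.
- dish_1: Covered culture dish, 60 mm across, 15 mm high, lying loose in the carrier's recess at carrier x, y = +37.5, -35.5 mm (its floor 4 mm above the carrier's origin); it stands 9 mm proud of the plate. Origin: centre of its underside. Not to be touched by the robot.
- dish_2: Covered culture dish, 60 mm across, 15 mm high, lying loose in the carrier's recess at carrier x, y = -37.5, +35.5 mm (its floor 4 mm above the carrier's origin); it stands 9 mm proud of the plate. Origin: centre of its underside. Not to be touched by the robot.

How it is judged:
By the outcome, as a careful person would: the job done as asked, in the order asked, and still so for the second after the job is handed in, while the arm keeps its last pose, push and grip.
It also fails if it takes over 61 s, if anything falls off the work surface, if the arm or the gripper's body presses on something with over 40 N, if the wrist force passes 120 N, or if a joint passes its speed limit or range.

## Working session

There is one attempt and no reset: what is moved stays moved. The work goes in short steps, Python scripts to look and compute and a tool call to move; the robot and the scene stay as the last step left them, time stands still between calls to the robot, and variables do not carry over. Pictures are saved under pics/ and viewed, at most 10 in all, crops included, and the job is handed in when it is done.

Besides the shell and the picture viewer there is one more tool, called after "Call:" as name(argument=value, ...) on one line, values as JSON. play_rows: Moves the arm, as the interface text tells. Its arguments: {"type":"object","properties":{"motion":{"type":"array"},"fingers":{"type":"number"}},"required":["motion"]}

```bash
mkdir -p pics; python3 - <<'E'
from rig import bot, imaging, finder
import cv2
s=bot.read_state();print(s['time_s'],s['position'],s['tcp_rot'],s['opening'])
for c in ['scene','top']:
    d=imaging.capture(c);cv2.imwrite(f'pics/{c}0.png',d['frame'][:,:,::-1])
    print(c,d['camera_matrix'],d['k1'],d['R'],d['t'])
    for n in ['shaker','latch_l','latch_r','latch_l_grip','handle','carrier','dish_0','vial_1','spare_carrier','bench_pipette']:
        r=finder.recognise(c,n);print(n,[(x['confidence'],x['at']) for x in r[:5]])
E
```

```text
0.0 [ 0.14660046 -0.60677987  0.20516908] [[ 9.72095707e-01  2.34584567e-01 -1.31452326e-04]
 [ 2.34584302e-01 -9.72093404e-01  2.14938499e-03]
 [ 3.76428608e-04 -2.12024457e-03 -9.99997681e-01]] 1.0007315899955334
scene [[496.57704728   0.         319.30403332]
 [  0.         496.57704728 241.94068265]
 [  0.           0.           1.        ]] -0.03050831304231734 [[ 0.58875283 -0.80827882  0.00744589]
 [-0.40547408 -0.30329235 -0.86232507]
 [ 0.69925737  0.50467721 -0.50630034]] [-0.1884833   0.29127768  0.96906975]
shaker [(0.72, [0.4734, 0.1072, 0.061])]
latch_l []
latch_r []
latch_l_grip []
handle [(0.4, [0.4775, 0.1073, 0.061])]
carrier []
dish_0 []
vial_1 []
spare_carrier [(0.73, [0.3309, -0.4023, 0.0079])]
bench_pipette [(0.48, [0.3307, -0.4023, 0.0063])]
top [[550.41573392   0.         318.63366359]
 [  0.         550.41573392 240.90219399]
 [  0.           0.           1.        ]] -0.04211108496490409 [[-3.89976956e-04 -9.99963188e-01  8.57154661e-03]
 [-9.92131790e-01 -6.86240146e-04 -1.25196008e-01]
 [ 1.25197281e-01 -8.55292744e-03 -9.92095000e-01]] [0.04992483 0.41393905 1.54047887]
shaker [(0.59, [0.481, 0.2112, 0.0978])]
latch_l [(0.52, [0.4823, 0.1273, 0.1181]), (0.49, [0.5277, 0.3099, 0.1167])]
latch_r [(0.52, [0.4823, 0.1273, 0.1181]), (0.49, [0.5277, 0.3099, 0.1167])]
latch_l_grip [(0.52, [0.5314, 0.309, 0.1155])]
handle [(0.84, [0.4948, 0.2193, 0.1111]), (0.38, [0.4792, 0.207, 0.0958])]
carrier [(0.57, [0.4984, 0.2131, 0.1054]), (0.53, [0.4778, 0.267, 0.1122]), (0.18, [0.5294, 0.3109, 0.1177])]
dish_0 [(0.85, [0.5349, 0.1767, 0.1089]), (0.73, [0.4782, 0.2702, 0.1116]), (0.71, [0.5317, 0.3076, 0.1187]), (0.51, [0.555, 0.2461, 0.1079])]
vial_1 [(0.51, [0.5069, 0.0073, 0.0207])]
spare_carrier [(0.6, [0.3714, -0.386, 0.0053])]
bench_pipette [(0.95, [0.278, 0.3549, 0.0252]), (0.49, [0.4821, 0.1312, 0.1186])]
```

View pics/top0.png

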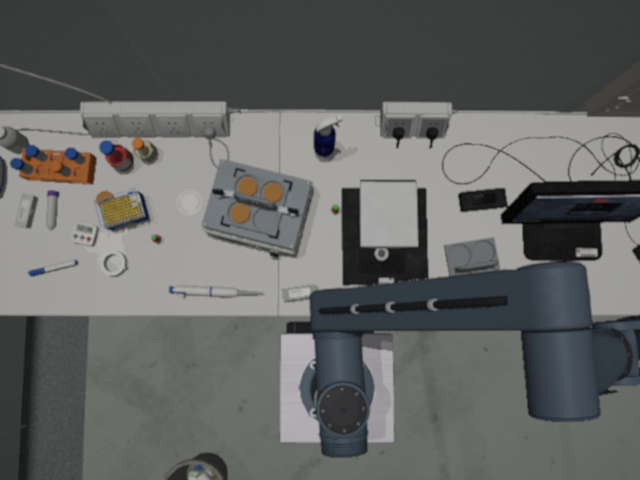

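View pics/scene0.png

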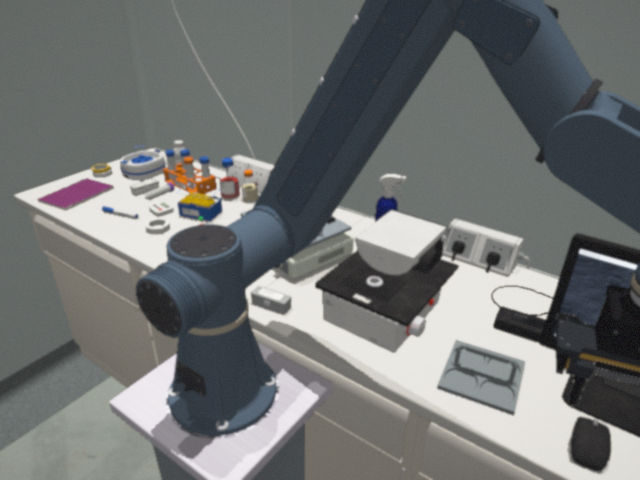

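The top view shows the shaker at about (258,207), turned roughly 13° clockwise, with latches at about (229,180) and (293,210). The dark monitor is on the right. The scene view is mostly blocked by the arm. I'll move high over the shaker for a wrist view.

Units first: shifts go in shares of 0.3 m and turns go in shares of 90 degrees. So -0.2 m / 0.3 = -0.6667, -0.04 m / 0.3 = -0.1333, 5 degrees / 90 = 0.0556.

Call:
play_rows(motion=[[[0,0,-0.1333,0,0,0],[0,0,-0.2667,0,0,0],[0.0667,-0.0667,-0.4,0,0,0],[0.1667,-0.1667,-0.5,0,0,0.0556],[0.2667,-0.2667,-0.6,0,0,0],[0.3667,-0.3667,-0.6667,0,0,0],[0.4667,-0.4667,-0.6667,0,0,0],[0.5667,-0.5667,-0.6667,0,0,0]]], fingers=0.04)

```text
time_s: 1.77
position: [0.2566, -0.4285, 0.4057]
tcp_rot: [[0.972, 0.233, 0.002], [0.233, -0.972, -0.005], [0.001, 0.005, -1.0]]
force: [0.9, -0.6, 0.6]
opening: 0.504
grasp_force: 0.0
```

In the tool's units: -0.23 m / 0.3 = -0.7667, 0.224 m / 0.3 = 0.7467, -47 degrees / 90 = -0.5222.

Call:
play_rows(motion=[[[0.0933,-0.0933,0,0,0,-0.0556],[0.1867,-0.1867,0,0,0,-0.1222],[0.28,-0.28,0,0,0,-0.1889],[0.3733,-0.3733,0,0,0,-0.2556],[0.4667,-0.4667,0,0,0,-0.3222],[0.56,-0.5667,0,0,0,-0.3889],[0.6533,-0.6667,0,0,0,-0.4556],[0.7467,-0.7667,0,0,0,-0.5222]]])

```text
time_s: 2.43
position: [0.4201, -0.1508, 0.4036]
tcp_rot: [[0.487, 0.873, 0.001], [0.873, -0.487, -0.0], [-0.0, 0.001, -1.0]]
force: [0.4, -0.4, 0.3]
opening: 0.461
grasp_force: 0.0
```

In the tool's units: 0.294 m / 0.3 = 0.98, -0.13 m / 0.3 = -0.4333, -16 degrees / 90 = -0.1778.

Call:
play_rows(motion=[[[0.12,-0.0533,0,0,0,-0.0222],[0.2433,-0.1067,0,0,0,-0.0444],[0.3667,-0.16,0,0,0,-0.0667],[0.49,-0.2167,0,0,0,-0.0889],[0.6133,-0.27,0,0,0,-0.1111],[0.7333,-0.3233,0,0,0,-0.1333],[0.8567,-0.38,0,0,0,-0.1556],[0.98,-0.4333,0,0,0,-0.1778]]])

```text
time_s: 3.1
position: [0.4504, 0.1692, 0.4036]
tcp_rot: [[0.23, 0.973, 0.001], [0.973, -0.23, -0.0], [0.0, 0.001, -1.0]]
force: [0.7, -1.0, 0.1]
opening: 0.459
grasp_force: 0.0
```

```bash
python3 - <<'E'
from rig import bot, imaging, finder
import cv2
s=bot.read_state();print(s['position'],s['tcp_rot'])
d=imaging.capture('wrist');cv2.imwrite('pics/w1.png',d['frame'][:,:,::-1])
print(d['camera_matrix'],d['k1'],d['R'],d['t'])
for n in ['shaker','latch_l','latch_l_grip','handle','carrier','dish_0']:
    r=finder.recognise('wrist',n);print(n,[(x['confidence'],x['at']) for x in r[:5]])
E
```

```text
[0.45036576 0.16923218 0.40358296] [[ 2.30454922e-01  9.73082728e-01  7.30116902e-04]
 [ 9.73082994e-01 -2.30454950e-01 -4.66873689e-05]
 [ 1.22828382e-04  7.21223675e-04 -9.99999732e-01]]
[[351.68237456   0.         324.21109173]
 [  0.         351.68237456 239.2289534 ]
 [  0.           0.           1.        ]] 0.018292094500376842 [[ 9.73165309e-01 -2.30105783e-01 -7.81296697e-04]
 [-2.21532725e-01 -9.37815493e-01  2.67255220e-01]
 [-6.22296838e-02 -2.59910426e-01 -9.63625465e-01]] [-0.39858726  0.17341391  0.65307104]
shaker [(0.73, [0.4976, 0.2654, 0.0963])]
latch_l [(0.9, [0.4824, 0.1323, 0.1152]), (0.8, [0.531, 0.3118, 0.1131])]
latch_l_grip [(0.7, [0.5321, 0.3117, 0.1199])]
handle [(0.69, [0.4984, 0.2146, 0.1104])]
carrier [(0.78, [0.4989, 0.2238, 0.1096]), (0.16, [0.5336, 0.3104, 0.1186])]
dish_0 [(0.92, [0.539, 0.1749, 0.1079]), (0.86, [0.479, 0.26, 0.104]), (0.55, [0.5473, 0.2465, 0.1075])]
```

View pics/w1.png

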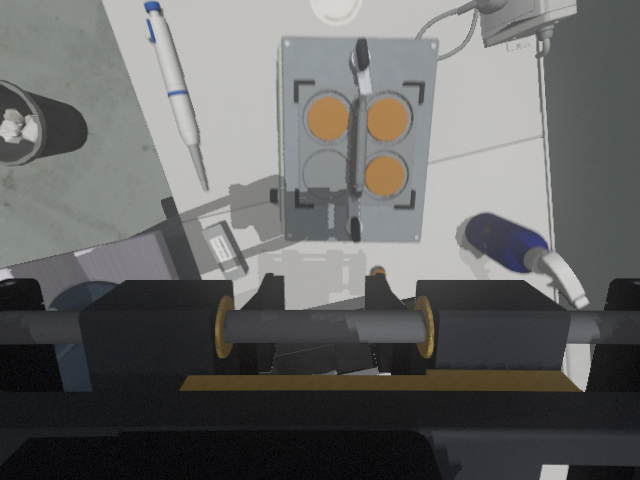

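The wrist view shows the shaker with platform corners at about (282,38), (438,39), (421,241) and (286,240). The fins are at (362,55) and (355,229), the handle bar is along column 360, and three dishes are in place. Next is a pose fit and a model overlay.

```bash
cat > h.py <<'E'
import numpy as np, cv2
def proj(d,P):
    p=(d['R']@np.atleast_2d(P).T+np.array(d['t'])[:,None]).T
    s=p[:,:2]/p[:,2:]; s=s*(1+d['k1']*(s**2).sum(1,keepdims=True))
    K=d['camera_matrix'];return s*[K[0,0],K[1,1]]+K[:2,2]
def W(q,P):
    c,s=np.cos(q[2]),np.sin(q[2]);P=np.atleast_2d(P).astype(float)
    return np.c_[q[0]+c*P[:,0]-s*P[:,1],q[1]+s*P[:,0]+c*P[:,1],P[:,2]]
E
python3 - <<'E'
from h import *
from rig import imaging,finder
from scipy.optimize import least_squares
d=imaging.capture('wrist')
obs=[];mod=[]
D=[(.0375,.0355),(.0375,-.0355),(-.0375,.0355)]
for r in finder.outline_of('wrist','dish_0'):
    m=r['pixels'];v,u=np.nonzero(m);print('dish',r['confidence'],u.mean(),v.mean(),len(u))
corn=np.array([[282,38],[438,39],[421,241],[286,240]],np.float32).reshape(-1,1,2)
g=cv2.cvtColor(d['frame'],cv2.COLOR_RGB2GRAY)
corn=cv2.cornerSubPix(g,corn.copy(),(5,5),(-1,-1),(3,50,.01)).reshape(-1,2);print(corn)
M=np.array([[-.0975,.131,.1],[.0975,.131,.1],[.0975,-.131,.1],[-.0975,-.131,.1]])
f=lambda q:(proj(d,W(q,M))-corn).ravel()
s=least_squares(f,[.5,.22,-.23],loss='soft_l1');q=s.x;print(q,np.degrees(q[2]),s.fun.round(1))
Dm=np.array([[a,b,.119] for a,b in D]);print('pred dish',proj(d,W(q,Dm)).round(1))
im=cv2.resize(d['frame'][20:260,220:480,::-1],None,fx=2.3,fy=2.3,interpolation=cv2.INTER_CUBIC)
def dr(P,c,cl=True):
    p=((proj(d,W(q,P))-[220,20]+.5)*2.3*8).astype(np.int32);cv2.polylines(im,[p],cl,c,1,cv2.LINE_AA,3)
dr(M,(0,0,255))
for sg in (1,-1):
    for z in(.1465,.1165): dr([[-.005,sg*.104-.015,z],[.005,sg*.104-.015,z],[.005,sg*.104+.015,z],[-.005,sg*.104+.015,z]],(0,255,0))
    dr([[-.008,sg*.104,.1165],[-.008,sg*.062,.1165],[.008,sg*.062,.1165],[.008,sg*.104,.1165]],(255,0,255))
dr([[-.006,-.055,.169],[.006,-.055,.169],[.006,.055,.169],[-.006,.055,.169]],(0,255,255))
a=np.linspace(0,2*np.pi,60)
for x,y in D: dr(np.c_[x+.03*np.cos(a),y+.03*np.sin(a),a*0+.119],(255,255,0))
cv2.imwrite('pics/ov1.png',im)
E
```

```text
dish 0.96 383.9577464788732 174.38419405320815 1278
dish 0.94 385.98538011695905 117.26315789473684 1368
dish 0.75 327.0544827586207 116.65310344827586 1450
dish 0.2 350.3334257821167 130.20562458398047 18028
[[280.45343   35.062126]
 [437.01743   37.014854]
 [419.18607  240.22797 ]
 [286.       240.      ]]
[ 0.50540704  0.2207895  -0.24696249] -14.149908364492452 [-1.4 -0.5  2.2 -0.9  1.3  2.6 -2.4  1.3]
pred dish [[387.7 118. ]
 [384.3 175.8]
 [327.4 117.4]]
```

View pics/ov1.png

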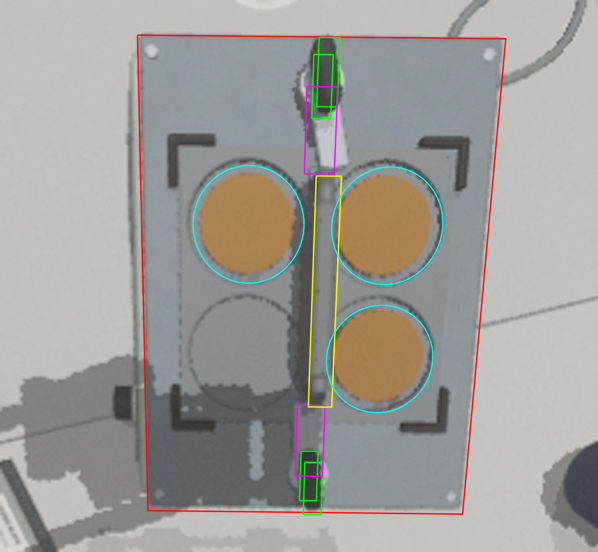

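The overlay fits to within about 1 mm, with the centre at (0.505, 0.221) and yaw at −14.1°. The left latch arm seems to be about 15° open already. I'll move above the left fin and look at it closely.

In the tool's units: 0.18 m / 0.3 = 0.6, 0.17 m / 0.3 = 0.5667, 0.8 degrees / 90 = 0.0089.

Call:
play_rows(motion=[[[0.1,0.0267,0,0,0,0],[0.2167,0.0533,0.0667,0,0,0],[0.3333,0.0867,0.1667,0,0,0],[0.4333,0.1167,0.2667,0,0,0],[0.5,0.1333,0.3667,0,0,0.0089],[0.5567,0.1433,0.4667,0,0,0.0089],[0.5567,0.1433,0.5667,0,0,0.0089],[0.5567,0.1433,0.6,0,0,0.0089]]])

```text
time_s: 4.22
position: [0.5293, 0.3179, 0.2179]
tcp_rot: [[0.247, 0.969, -0.009], [0.969, -0.247, -0.004], [-0.006, -0.008, -1.0]]
force: [-0.5, -0.5, -1.2]
opening: 0.461
grasp_force: 0.0
```

```bash
cat > look.py <<'E'
from h import *
from rig import bot,imaging,finder
import sys
Q=np.array([0.5054,0.2208,-0.24696])
def fin(q,sg,a,z):
    c,s=np.cos(a),np.sin(a);P=np.array([[-.005,-.015],[.005,-.015],[.005,.015],[-.005,.015]])@np.array([[c,s],[-s,c]])
    return W(q,np.c_[P+[0,sg*.104],np.full(4,z)])
if __name__=='__main__':
    sg=int(sys.argv[1]);a=np.radians(float(sys.argv[2]));u0,v0=int(sys.argv[4]),int(sys.argv[5])
    s=bot.read_state();print(s['time_s'],s['position'],s['force'],s['opening'])
    d=imaging.capture('wrist');im=cv2.resize(d['frame'][v0:v0+200,u0:u0+260,::-1],None,fx=3,fy=3,interpolation=cv2.INTER_CUBIC)
    for z in(.1465,.1165): cv2.polylines(im,[((proj(d,fin(Q,sg,a,z))-[u0,v0]+.5)*3).astype(np.int32)],True,(0,255,0),1)
    c,ss=np.cos(a),np.sin(a);A=np.array([[-.008,0],[-.008,-.042],[.008,-.042],[.008,0]])*sg@np.array([[c,ss],[-ss,c]])
    cv2.polylines(im,[((proj(d,W(Q,np.c_[A+[0,sg*.104],np.full(4,.1165)]))-[u0,v0]+.5)*3).astype(np.int32)],False,(255,0,255),1)
    print(proj(d,fin(Q,sg,a,.1465)).mean(0))
    cv2.imwrite(f'pics/{sys.argv[3]}.png',im)
E
python3 look.py 1 15 l1 190 140
```

```text
4.2167 [0.52931774 0.31791369 0.2179044 ] [-0.52108186 -0.50988465 -1.22189918] 0.4613818259188261
[326.32994313 238.18636168]
```

View pics/l1.png

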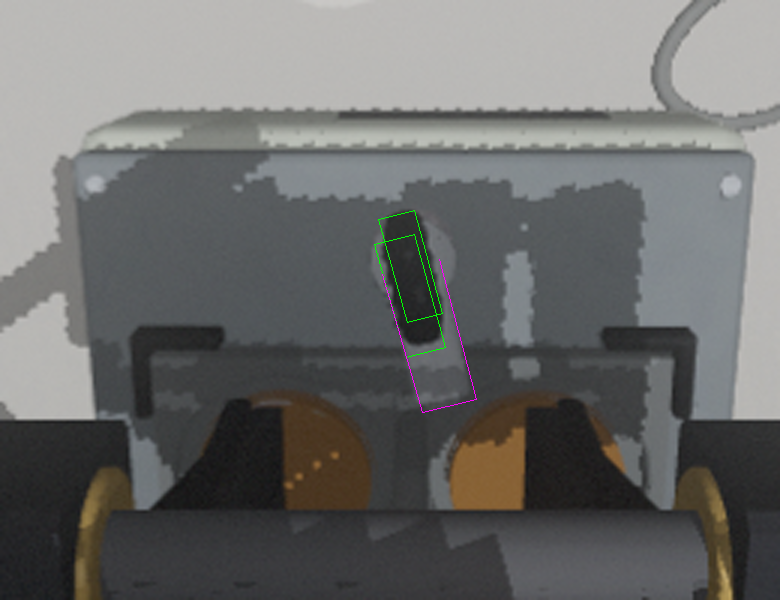

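The model at 15° matches the left latch well, with the fin at crop (410,275). The fit is good to about 1 mm. I'll align the yaw.

In the tool's units: 0.03 m / 0.3 = 0.1, 0.02 m / 0.3 = 0.0667, -14 degrees / 90 = -0.1556.

Call:
play_rows(motion=[[[0,0,0,0,0,-0.0778],[0,0,0,0,0,-0.1556],[0,0,0.0667,0,0,-0.1556],[0,0,0.1,0,0,-0.1556],[0,0,0.1,0,0,-0.1556],[0,0,0.1,0,0,-0.1556]]], fingers=0.035)

```text
time_s: 4.77
position: [0.5317, 0.3188, 0.1939]
tcp_rot: [[0.006, 1.0, -0.0], [1.0, -0.006, -0.0], [-0.0, -0.0, -1.0]]
force: [-0.4, -0.4, 0.2]
opening: 0.401
grasp_force: 0.0
```

In the tool's units: 0.057 m / 0.3 = 0.19, 0.035 m / 0.3 = 0.1167.

Call:
play_rows(motion=[[[0.01,-0.0033,0.0667,0,0,0],[0.01,-0.0033,0.1167,0,0,0],[0.01,-0.0033,0.1533,0,0,0],[0.01,-0.0033,0.1767,0,0,0],[0.01,-0.0033,0.19,0,0,0],[0.01,-0.0033,0.19,0,0,0]]])

```text
time_s: 5.27
position: [0.5304, 0.3224, 0.1359]
tcp_rot: [[0.004, 1.0, -0.001], [1.0, -0.004, -0.0], [-0.0, -0.001, -1.0]]
force: [0.3, -0.5, -0.7]
opening: 0.402
grasp_force: 0.0
```

Call:
play_rows(motion=[[[0,0,0,0,0,0],[0,0,0,0,0,0],[0,0,0,0,0,0],[0,0,0,0,0,0],[0,0,0,0,0,0],[0,0,0,0,0,0]]], fingers=0.0)

```text
time_s: 5.77
position: [0.5306, 0.3227, 0.1366]
tcp_rot: [[0.004, 1.0, 0.0], [1.0, -0.004, 0.0], [0.0, 0.0, -1.0]]
force: [0.5, 0.3, -0.3]
opening: 0.051
grasp_force: 0.0
```

```bash
python3 look.py 1 15 l2 190 140
```

```text
5.7667 [0.53062387 0.32267633 0.13655108] [ 0.50302176  0.32097248 -0.3170144 ] 0.05078673110491847
[325.2686232  289.69435773]
```

View pics/l2.png

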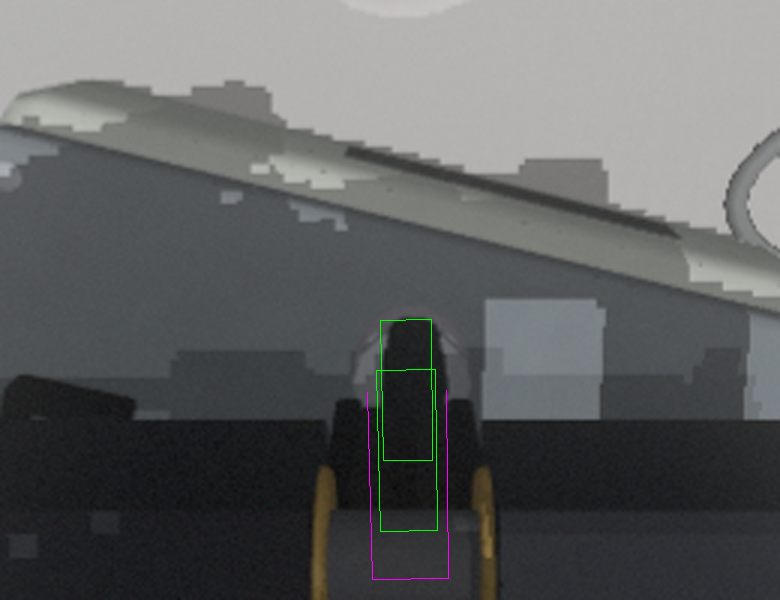

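The fin at crop (410,390) lies between the fingers at about 340–480, but no grip force shows yet. I'll hold a little longer.

Call:
play_rows(motion=[[[0,0,0,0,0,0],[0,0,0,0,0,0],[0,0,0,0,0,0],[0,0,0,0,0,0]]], fingers=0.0)

```text
time_s: 6.15
position: [0.5305, 0.3226, 0.1362]
tcp_rot: [[0.004, 1.0, -0.0], [1.0, -0.004, -0.0], [-0.0, -0.0, -1.0]]
force: [0.3, 0.3, -0.0]
opening: 0.004
grasp_force: 0.0
```

```bash
python3 - <<'E'
from h import *
from rig import bot,imaging
s=bot.read_state();d=imaging.capture('wrist')
R=np.array(s['tcp_rot']);p=np.array(s['position'])
C=-d['R'].T@d['t'];print('cam in tool',R.T@(C-p))
P=[p+R@np.array(v) for v in [[0,0,.017],[0,0,-.002],[.0095,0,.017],[-.0095,0,.017],[0,.0,-.05]]]
px=proj(d,P);print(px.round(1))
im=cv2.resize(d['frame'][180:420,160:480,::-1],None,fx=2.4,fy=2.4,interpolation=cv2.INTER_CUBIC)
im=np.clip(im.astype(float)*1.0,0,255); im=(255*(im/255)**.5).astype(np.uint8)
for q in px: cv2.circle(im,tuple(int(x) for x in (q-[160,180])*2.4),3,(0,0,255),1)
cv2.imwrite('pics/l3.png',im)
E
```

```text
cam in tool [ 7.33523533e-02 -9.21948424e-05 -1.79054798e-01]
[[324.8 270.1]
 [324.8 282.5]
 [324.9 254.9]
 [324.8 285. ]
 [324.9 327.8]]
```

View pics/l3.png

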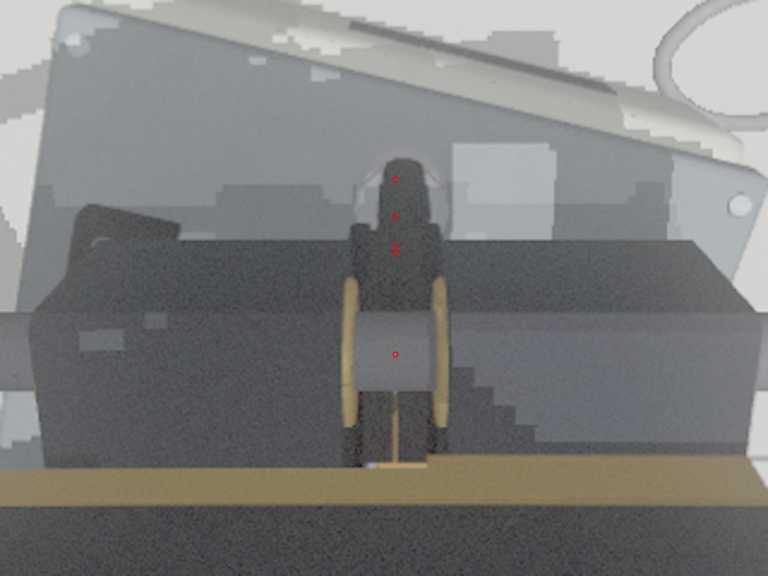

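The fingers closed on nothing, and in the image they look nearer the camera than the nominal fingertips: tip edge at about row 273, expected 255. I'll check from the scene camera.

```bash
python3 - <<'E'
from look import *
s=bot.read_state();d=imaging.capture('scene')
R=np.array(s['tcp_rot']);p=np.array(s['position'])
P=np.array([p+R@np.array(v) for v in [[0,0,.017],[0,0,-.002],[0,0,-.053]]])
px=proj(d,P);print(px.round(1))
u0,v0=(px[0]-[100,75]).astype(int);print(u0,v0)
im=cv2.resize(d['frame'][v0:v0+150,u0:u0+200,::-1],None,fx=4,fy=4,interpolation=cv2.INTER_CUBIC)
im=(255*(im/255.)**.6).astype(np.uint8)
for q in px: cv2.circle(im,tuple(int(x) for x in (q-[u0,v0]+.5)*4),3,(0,0,255),1)
for z in(.1465,.1165): cv2.polylines(im,[((proj(d,fin(Q,1,.26,z))-[u0,v0]+.5)*4).astype(np.int32)],True,(0,255,0),1)
cv2.imwrite('pics/s2.png',im)
E
```

```text
[[272.5 199.1]
 [272.2 193.2]
 [271.5 176.8]]
172 124
```

View pics/s2.png

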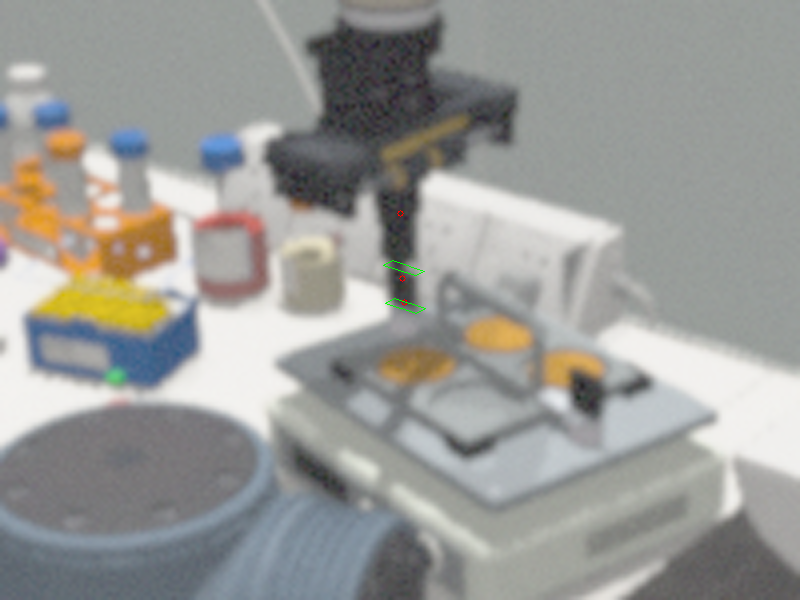

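The scene view shows the gripper body's underside near crop row 190, against a nominal 213. The gripper therefore really sits about 2–3 cm higher than its nominal TCP implies, and the fin's base is at (405,318). I'll reopen and descend carefully.

Call:
play_rows(motion=[[[0,0,0,0,0,0],[0,0,0,0,0,0],[0,0,0,0,0,0],[0,0,0,0,0,0],[0,0,0.0133,0,0,0],[0,0,0.0267,0,0,0],[0,0,0.0367,0,0,0],[0,0,0.0367,0,0,0]]], fingers=0.035)

```text
time_s: 6.92
position: [0.5298, 0.3223, 0.1242]
tcp_rot: [[0.004, 1.0, -0.002], [1.0, -0.004, -0.001], [-0.001, -0.002, -1.0]]
force: [-0.3, -0.7, -0.6]
opening: 0.39
grasp_force: 0.0
```

Call:
play_rows(motion=[[[0,0,0,0,0,0],[0,0,0,0,0,0],[0,0,0,0,0,0],[0,0,0,0,0,0],[0,0,0,0,0,0],[0,0,0,0,0,0]]], fingers=0.0)

```text
time_s: 7.42
position: [0.5321, 0.3227, 0.1255]
tcp_rot: [[0.004, 1.0, 0.003], [1.0, -0.004, 0.001], [0.001, 0.003, -1.0]]
force: [3.2, -0.8, -1.2]
opening: 0.105
grasp_force: 29.9
```

It's gripped. The offset is confirmed: the real tips are about 27 mm above nominal. Turning the left latch now.

In the tool's units: 0.002 m / 0.3 = 0.0067, 0.001 m / 0.3 = 0.0033, -40 degrees / 90 = -0.4444.

Call:
play_rows(motion=[[[0,0.0033,0,0,0,-0.0667],[0,0.0067,0,0,0,-0.1333],[0,0.0067,0,0,0,-0.2],[0,0.0067,0,0,0,-0.2667],[0,0.0067,0,0,0,-0.3333],[0,0.0067,0,0,0,-0.4],[0,0.0067,0,0,0,-0.4444],[0,0.0067,0,0,0,-0.4444]]])

```text
time_s: 8.08
position: [0.5322, 0.3227, 0.1255]
tcp_rot: [[-0.64, 0.768, -0.001], [0.768, 0.64, 0.0], [0.001, -0.0, -1.0]]
force: [-0.1, 0.7, 0.9]
opening: 0.107
grasp_force: 30.0
```

In the tool's units: -28 degrees / 90 = -0.3111.

Call:
play_rows(motion=[[[0,0,0,0,0,-0.0667],[0,0,0,0,0,-0.1333],[0,0,0,0,0,-0.2],[0,0,0,0,0,-0.2556],[0,0,0,0,0,-0.2889],[0,0,0,0,0,-0.3111],[0,0,0,0,0,-0.3111]]])

```text
time_s: 8.67
position: [0.5322, 0.3227, 0.1255]
tcp_rot: [[-0.925, 0.38, -0.001], [0.38, 0.925, 0.0], [0.001, -0.0, -1.0]]
force: [-0.2, 0.2, 1.2]
opening: 0.107
grasp_force: 30.0
```

```bash
python3 -c "
from rig import bot
s=bot.read_state();print(s['tcp_rot'],s['moment'],s['force'],s['joint_positions'])"
```

```text
[[-9.24950569e-01  3.80086855e-01 -6.54046338e-04]
 [ 3.80086789e-01  9.24950799e-01  2.26540228e-04]
 [ 6.91065646e-04 -3.90558596e-05 -9.99999760e-01]] [-0.00581212 -0.03924522 -0.10454835] [-0.23526871  0.21445858  1.1622959 ] [ 2.09432421e+01  3.55489202e+01  8.66472425e+01  3.01438942e-02
  5.78341997e+01 -4.67337489e+01]
```

In the tool's units: -2 degrees / 90 = -0.0222.

Call:
play_rows(motion=[[[0,0,0,0,0,-0.0111],[0,0,0,0,0,-0.0222],[0,0,0,0,0,-0.0222]]])

```text
time_s: 8.92
position: [0.5322, 0.3227, 0.1255]
tcp_rot: [[-0.938, 0.347, -0.001], [0.347, 0.938, 0.0], [0.001, 0.0, -1.0]]
force: [-1.0, -0.3, 1.8]
opening: 0.102
grasp_force: 30.3
```

```bash
python3 -c "
from rig import bot
s=bot.read_state();print(s['tcp_rot'][0],s['moment'],s['force'])"
```

```text
[-9.38013978e-01  3.46596874e-01 -6.18970578e-04] [ 0.06408711  0.0104392  -0.35130686] [-0.95602013 -0.34561327  1.84354174]
```

It's at its stop, with the moment rising to 0.35 N·m. Release and go up.

In the tool's units: -0.1 m / 0.3 = -0.3333, -0.08 m / 0.3 = -0.2667, 1.5 degrees / 90 = 0.0167.

Call:
play_rows(motion=[[[0,0,0,0,0,0.0167],[0,0,0,0,0,0.0167],[0,0,0,0,0,0.0167],[0,0,0,0,0,0.0167],[0,0,-0.0667,0,0,0.0167],[0,0,-0.1667,0,0,0.0167],[0,0,-0.2667,0,0,0.0167],[0,0,-0.3333,0,0,0.0167]]], fingers=0.035)

```text
time_s: 9.58
position: [0.5335, 0.323, 0.2278]
tcp_rot: [[-0.929, 0.37, 0.003], [0.37, 0.929, 0.001], [-0.002, 0.002, -1.0]]
force: [0.4, 1.1, -1.3]
opening: 0.403
grasp_force: 0.0
```

In the tool's units: -0.207 m / 0.3 = -0.69, -0.003 m / 0.3 = -0.01, 56 degrees / 90 = 0.6222.

Call:
play_rows(motion=[[[0,-0.0667,0,0,0,0.0778],[-0.01,-0.15,0,0,0,0.1556],[-0.02,-0.2333,0,0,0,0.2333],[-0.03,-0.3333,0,0,0,0.3111],[-0.04,-0.4333,0,0,0,0.3889],[-0.05,-0.5333,0,0,0,0.4667],[-0.0633,-0.6167,0,0,0,0.5444],[-0.0733,-0.69,0,0,0,0.6222]]])

```text
time_s: 10.25
position: [0.4756, 0.1206, 0.2253]
tcp_rot: [[-0.207, 0.978, -0.0], [0.978, 0.207, -0.0], [-0.0, -0.0, -1.0]]
force: [1.3, -0.1, -0.6]
opening: 0.401
grasp_force: 0.0
```

In the tool's units: 24 degrees / 90 = 0.2667.

Call:
play_rows(motion=[[[0,0,0,0,0,0.0778],[0,0,0,0,0,0.1556],[0,0,0,0,0,0.2333],[0,0,0,0,0,0.2667],[0,0,0,0,0,0.2667],[0,0,0,0,0,0.2667]]])

```text
time_s: 10.75
position: [0.4762, 0.1221, 0.2253]
tcp_rot: [[0.202, 0.979, -0.0], [0.979, -0.202, -0.0], [-0.0, -0.0, -1.0]]
force: [-0.3, -0.0, -0.2]
opening: 0.399
grasp_force: 0.0
```

```bash
sed -i 's/^Q=.*/Q=np.array([0.5068,0.2219,-0.24696])/' look.py; python3 look.py -1 0 r1 190 140; python3 -c "
from rig import bot
print(bot.read_state()['tcp_rot'])"
```

```text
10.75 [0.47622613 0.12211462 0.22525015] [-0.30643185 -0.01606146 -0.19517101] 0.39927537474562724
[331.78674061 241.21395807]
[[ 2.01626785e-01  9.79462421e-01 -6.70689775e-05]
 [ 9.79462419e-01 -2.01626790e-01 -8.17941040e-05]
 [-9.36371538e-05 -4.91996608e-05 -9.99999994e-01]]
```

View pics/r1.png

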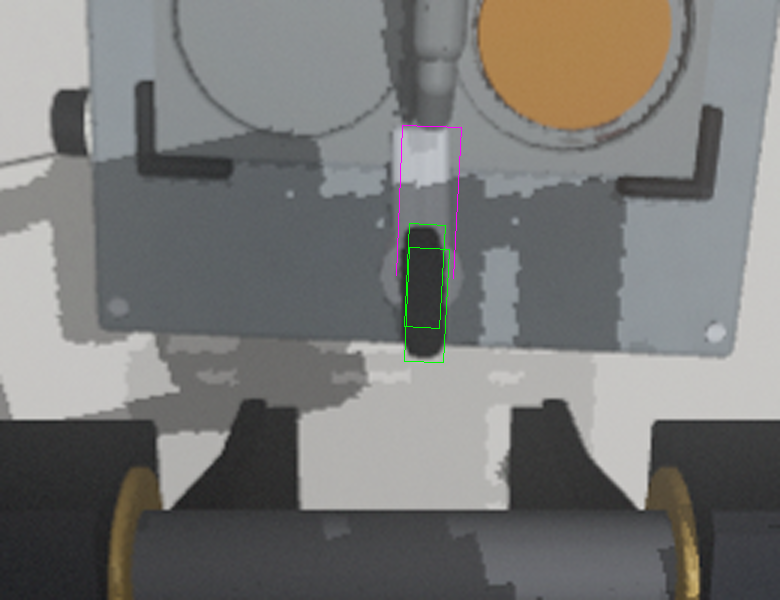

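The right latch is at about 2–3° and matches the current tool yaw, with the fin at crop (424,290). I'll descend on it.

In the tool's units: 0.103 m / 0.3 = 0.3433, 0.005 m / 0.3 = 0.0167.

Call:
play_rows(motion=[[[0,0.0167,0.1,0,0,0],[0,0.0167,0.1833,0,0,0],[0,0.0167,0.25,0,0,0],[0,0.0167,0.2933,0,0,0],[0,0.0167,0.32,0,0,0],[0,0.0167,0.3333,0,0,0],[0,0.0167,0.3433,0,0,0],[0,0.0167,0.3433,0,0,0]]])

```text
time_s: 11.47
position: [0.4814, 0.1212, 0.1223]
tcp_rot: [[0.203, 0.979, 0.0], [0.979, -0.203, 0.0], [0.0, 0.0, -1.0]]
force: [-0.1, 0.6, -0.2]
opening: 0.4
grasp_force: 0.0
```

Call:
play_rows(motion=[[[0,0,0,0,0,0],[0,0,0,0,0,0],[0,0,0,0,0,0],[0,0,0,0,0,0],[0,0,0,0,0,0],[0,0,0,0,0,0]]], fingers=0.0)

```text
time_s: 11.97
position: [0.4812, 0.1212, 0.1226]
tcp_rot: [[0.203, 0.979, 0.0], [0.979, -0.203, 0.0], [0.0, 0.0, -1.0]]
force: [0.1, -0.1, 2.8]
opening: 0.111
grasp_force: 30.0
```

In the tool's units: -48 degrees / 90 = -0.5333.

Call:
play_rows(motion=[[[0,0,0,0,0,-0.0667],[0,0,0,0,0,-0.1333],[0,0,0,0,0,-0.2],[0,0,0,0,0,-0.2667],[0,0,0,0,0,-0.3333],[0,0,0,0,0,-0.4],[0,0,0,0,0,-0.4667],[0,0,0,0,0,-0.5333]]])

```text
time_s: 12.63
position: [0.4811, 0.1212, 0.1227]
tcp_rot: [[-0.595, 0.803, 0.0], [0.803, 0.595, 0.0], [0.0, 0.0, -1.0]]
force: [0.0, 0.1, 3.1]
opening: 0.109
grasp_force: 30.0
```

In the tool's units: -33 degrees / 90 = -0.3667.

Call:
play_rows(motion=[[[0,0,0,0,0,-0.0667],[0,0,0,0,0,-0.1333],[0,0,0,0,0,-0.2],[0,0,0,0,0,-0.2556],[0,0,0,0,0,-0.3111],[0,0,0,0,0,-0.3444],[0,0,0,0,0,-0.3667],[0,0,0,0,0,-0.3667]]])

```text
time_s: 13.3
position: [0.481, 0.1212, 0.1227]
tcp_rot: [[-0.935, 0.355, -0.0], [0.355, 0.935, 0.0], [0.0, 0.0, -1.0]]
force: [-1.3, -0.1, 4.5]
opening: 0.111
grasp_force: 30.8
```

```bash
python3 -c "
from rig import bot
s=bot.read_state();print(s['tcp_rot'][0],s['moment'],s['force'])"
```

```text
[-9.34679153e-01  3.55492423e-01 -1.35668787e-04] [-0.07016836  0.10725266 -0.52269909] [-1.33245133 -0.08173261  4.45166028]
```

It's at its stop, with a moment of 0.52 N·m. I'll release and rise.

In the tool's units: -0.1 m / 0.3 = -0.3333, -0.05 m / 0.3 = -0.1667, 2 degrees / 90 = 0.0222.

Call:
play_rows(motion=[[[0,0,0,0,0,0.0222],[0,0,0,0,0,0.0222],[0,0,0,0,0,0.0222],[0,0,0,0,0,0.0222],[0,0,-0.0667,0,0,0.0222],[0,0,-0.1667,0,0,0.0222],[0,0,-0.2667,0,0,0.0222],[0,0,-0.3333,0,0,0.0222]]], fingers=0.035)

```text
time_s: 13.97
position: [0.4821, 0.1212, 0.2245]
tcp_rot: [[-0.923, 0.386, 0.003], [0.386, 0.923, -0.0], [-0.002, 0.001, -1.0]]
force: [-0.5, 0.6, 0.1]
opening: 0.399
grasp_force: 0.0
```

In the tool's units: 56 degrees / 90 = 0.6222.

Call:
play_rows(motion=[[[0,0,0,0,0,0.0778],[0,0,0,0,0,0.1556],[0,0,0,0,0,0.2333],[0,0,0,0,0,0.3111],[0,0,0,0,0,0.3889],[0,0,0,0,0,0.4667],[0,0,0,0,0,0.5444],[0,0,0,0,0,0.6222]]], fingers=0.05)

```text
time_s: 14.63
position: [0.481, 0.1212, 0.2221]
tcp_rot: [[-0.19, 0.982, -0.0], [0.982, 0.19, -0.0], [-0.0, -0.0, -1.0]]
force: [0.3, 0.3, -0.1]
opening: 0.572
grasp_force: 0.0
```

In the tool's units: 25 degrees / 90 = 0.2778.

Call:
play_rows(motion=[[[0,0,0,0,0,0.0778],[0,0,0,0,0,0.1556],[0,0,0,0,0,0.2333],[0,0,0,0,0,0.2778],[0,0,0,0,0,0.2778],[0,0,0,0,0,0.2778]]])

```text
time_s: 15.13
position: [0.4811, 0.1212, 0.2221]
tcp_rot: [[0.235, 0.972, -0.0], [0.972, -0.235, -0.0], [-0.0, -0.0, -1.0]]
force: [-0.8, 1.0, 0.4]
opening: 0.573
grasp_force: 0.0
```

In the tool's units: 0.104 m / 0.3 = 0.3467, 0.09 m / 0.3 = 0.3, 0.6 degrees / 90 = 0.0067.

Call:
play_rows(motion=[[[0.1,0,0,0,0,0.0033],[0.2,0,0,0,0,0.0067],[0.3,0.0033,0,0,0,0.0067],[0.3467,0.0033,0,0,0,0.0067],[0.3467,0.0033,0,0,0,0.0067],[0.3467,0.0033,0,0,0,0.0067]]])

```text
time_s: 15.63
position: [0.5064, 0.222, 0.2219]
tcp_rot: [[0.245, 0.97, -0.001], [0.97, -0.245, -0.001], [-0.001, -0.001, -1.0]]
force: [-0.0, -0.2, 0.3]
opening: 0.57
grasp_force: 0.0
```

```bash
python3 - <<'E'
from look import *
s=bot.read_state();print(s['position'],s['tcp_rot'][0],s['force'],s['moment'])
d=imaging.capture('wrist')
for n in ['latch_l','latch_r','handle','dish_0']:
    print(n,[(r['confidence'],r['at']) for r in finder.recognise('wrist',n)])
for r in finder.outline_of('wrist','handle')[:2]:
    m=r['pixels'].astype(np.uint8);v,u=np.nonzero(m);print(r['confidence'],len(u),cv2.minAreaRect(np.c_[u,v].astype(np.float32)))
print(proj(d,W(Q,[[0,-.043,.169],[0,.043,.169],[0,0,.162]])).round(1))
im=cv2.resize(d['frame'][:,:,::-1],None,fx=1.25,fy=1.25,interpolation=cv2.INTER_CUBIC)
cv2.polylines(im,[(proj(d,W(Q,[[-.006,-.043,.169],[.006,-.043,.169],[.006,.043,.169],[-.006,.043,.169]]))*1.25).astype(np.int32)],True,(0,255,0),1)
cv2.imwrite('pics/h1.png',im)
E
```

```text
[0.50635556 0.22202107 0.2218691 ] [ 0.24477293  0.96957985 -0.00105815] [-0.02477146 -0.19605172  0.3260852 ] [-0.06054801 -0.08329077  0.01345447]
latch_l [(0.84, [0.5407, 0.3166, 0.1151]), (0.75, [0.4803, 0.1258, 0.1394])]
latch_r [(0.84, [0.5407, 0.3166, 0.1151]), (0.75, [0.4803, 0.1258, 0.1394])]
handle [(0.62, [0.5057, 0.2259, 0.1096])]
dish_0 [(0.97, [0.4792, 0.2607, 0.1047]), (0.7, [0.5334, 0.178, 0.1094]), (0.6, [0.5469, 0.246, 0.1096]), (0.41, [0.4842, 0.1277, 0.1414])]
0.9 19243 ((323.5534973144531, 224.68997192382812), (188.07736206054688, 170.46270751953125), 0.3292824625968933)
[[325.6 308.3]
 [325.7 189.3]
 [325.6 248.7]]
```

In the tool's units: 0.092 m / 0.3 = 0.3067, 0.09 m / 0.3 = 0.3.

Call:
play_rows(motion=[[[0,0,0.1,0,0,0],[0,0,0.1833,0,0,0],[0,0,0.2333,0,0,0],[0,0,0.2667,0,0,0],[0,0,0.29,0,0,0],[0,0,0.3,0,0,0],[0,0,0.3067,0,0,0],[0,0,0.3067,0,0,0]]])

```text
time_s: 16.6
position: [0.5073, 0.222, 0.1307]
tcp_rot: [[0.248, 0.969, 0.001], [0.969, -0.248, 0.0], [0.0, 0.001, -1.0]]
force: [0.3, -0.0, -0.3]
opening: 0.578
grasp_force: 0.0
```

Call:
play_rows(motion=[[[0,0,0,0,0,0],[0,0,0,0,0,0],[0,0,0,0,0,0],[0,0,0,0,0,0],[0,0,0,0,0,0],[0,0,0,0,0,0],[0,0,0,0,0,0],[0,0,0,0,0,0]]], fingers=0.006)

```text
time_s: 17.27
position: [0.5066, 0.222, 0.1304]
tcp_rot: [[0.248, 0.969, -0.0], [0.969, -0.248, 0.0], [-0.0, -0.0, -1.0]]
force: [-0.9, 0.7, 0.7]
opening: 0.134
grasp_force: 30.0
```

Gripped and centred. I'll lift slowly at first.

In the tool's units: -0.014 m / 0.3 = -0.0467, -0.013 m / 0.3 = -0.0433.

Call:
play_rows(motion=[[[0,0,-0.0033,0,0,0],[0,0,-0.01,0,0,0],[0,0,-0.0167,0,0,0],[0,0,-0.0267,0,0,0],[0,0,-0.0367,0,0,0],[0,0,-0.0433,0,0,0],[0,0,-0.0467,0,0,0],[0,0,-0.0467,0,0,0]]])

```text
time_s: 17.93
position: [0.5071, 0.222, 0.1447]
tcp_rot: [[0.248, 0.969, 0.001], [0.969, -0.248, 0.0], [0.0, 0.001, -1.0]]
force: [0.6, 0.1, -3.8]
opening: 0.138
grasp_force: 30.0
```

```bash
python3 -c "
from rig import bot
s=bot.read_state();print(s['tcp_rot'],s['moment'],s['force'],s['opening'])"
```

```text
[[ 2.47554632e-01  9.68873632e-01  7.66993556e-04]
 [ 9.68873869e-01 -2.47554833e-01  1.77383733e-04]
 [ 3.61735384e-04  6.99207849e-04 -9.99999690e-01]] [-0.01336448 -0.13979832  0.07615506] [ 0.55602542  0.13701769 -3.78557184] 0.13826702036469354
```

The force reads 3.8 N, so the carrier is free and carried. I'll continue to about 10 cm.

In the tool's units: -0.045 m / 0.3 = -0.15, -0.041 m / 0.3 = -0.1367.

Call:
play_rows(motion=[[[0,0,-0.01,0,0,0],[0,0,-0.0267,0,0,0],[0,0,-0.0467,0,0,0],[0,0,-0.07,0,0,0],[0,0,-0.0933,0,0,0],[0,0,-0.1167,0,0,0],[0,0,-0.1367,0,0,0],[0,0,-0.15,0,0,0]]])

```text
time_s: 18.6
position: [0.5073, 0.2221, 0.1905]
tcp_rot: [[0.248, 0.969, 0.002], [0.969, -0.248, 0.0], [0.001, 0.001, -1.0]]
force: [-0.3, -0.3, -3.1]
opening: 0.135
grasp_force: 30.0
```

In the tool's units: -0.041 m / 0.3 = -0.1367, -0.04 m / 0.3 = -0.1333.

Call:
play_rows(motion=[[[0,0,-0.01,0,0,0],[0,0,-0.03,0,0,0],[0,0,-0.0533,0,0,0],[0,0,-0.08,0,0,0],[0,0,-0.1033,0,0,0],[0,0,-0.1233,0,0,0],[0,0,-0.1333,0,0,0],[0,0,-0.1367,0,0,0]]])

```text
time_s: 19.27
position: [0.5073, 0.2221, 0.2312]
tcp_rot: [[0.248, 0.969, 0.002], [0.969, -0.248, 0.0], [0.001, 0.001, -1.0]]
force: [-0.7, 0.5, -2.2]
opening: 0.135
grasp_force: 30.0
```

Call:
play_rows(motion=[[[0,0,0,0,0,0],[0,0,0,0,0,0],[0,0,0,0,0,0],[0,0,0,0,0,0],[0,0,0,0,0,0],[0,0,0,0,0,0]]])

```text
time_s: 19.77
position: [0.5067, 0.2219, 0.23]
tcp_rot: [[0.248, 0.969, -0.0], [0.969, -0.248, -0.0], [-0.0, -0.0, -1.0]]
force: [1.0, -0.1, -3.4]
opening: 0.133
grasp_force: 30.0
```

```bash
python3 - <<'E'
from look import *
s=bot.read_state();print(s['time_s'],s['position'],s['tcp_rot'][2],s['force'],s['moment'],s['opening'])
d=imaging.capture('scene')
im=cv2.resize(d['frame'][80:290,160:440,::-1],None,fx=2.8,fy=2.8,interpolation=cv2.INTER_CUBIC)
for P in ([[-.075,-.074,.2],[.075,-.074,.2],[.075,.074,.2],[-.075,.074,.2]],):
    cv2.polylines(im,[((proj(d,W(Q,P))-[160,80]+.5)*2.8).astype(np.int32)],True,(0,255,0),1)
cv2.imwrite('pics/f1.png',im)
E
```

```text
19.7667 [0.50674132 0.22192694 0.23002726] [-1.96305766e-04 -4.52435722e-04 -9.99999878e-01] [ 1.02340848 -0.14274217 -3.44812099] [-0.02772885 -0.07884453  0.01048909] 0.13289432051837924
```

View pics/f1.png

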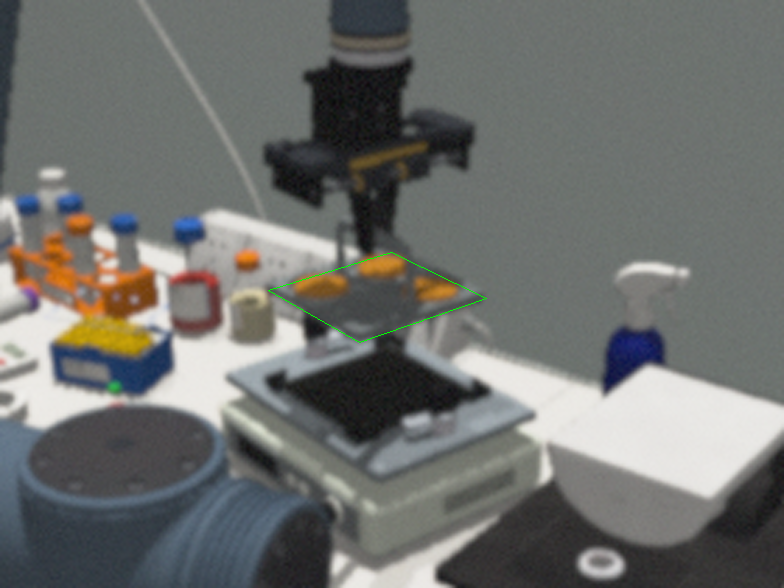

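The final view shows the carrier level at about 10 cm, matching the overlay outline from (270,290) to (485,298). All three dishes are in their recesses and both latches are aside at (315,340) and (430,423). Handing in.

```bash
python3 -c "
from rig import bot
print(bot.hand_in())"
```

```text
the job is handed in; nothing more can be done
None
```

I turned both latches to their stops, lifted the carrier about 10 cm straight up with all three dishes in their recesses, and handed the job in while holding it level and steady above its place.

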